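# Pack the spare gearbox that fits and put the lid on

### The arm

A 7-joint arm with a two-finger parallel gripper is mounted at the origin on the work surface. World frame = base frame: x ahead of the robot, y to its left, z up, the work surface at z = 0. Lengths are in mm, angles in rad, forces in N, time in s.
With the tool pointing down it reaches from about 350 to 900 mm from the base axis. Payload 19.9 kg.
Tool frame: the origin (TCP) lies midway between the tips of the shut fingers; the grasp point (between the pads) lies 19 mm behind it (manip.tcp_to_grasp is the distance from the TCP to the grasp point, in mm); z points along the fingers, y is the line along which they close (so a half turn about z gives the same grasp; the last joint's range is limited). The gripper opens to 94 mm and grips with 3 to 60 N. Pads are 16 mm wide; open, the fingers measure 119 mm over their backs; the gripper's body (75 mm by 177 mm) begins 78 mm behind the grasp point.
Start: joints at [1.21, 0.417, -0.01, 1.614, 0.005, 1.111, -0.053], TCP at [196.477, -593.29, 177.925] pointing down, gripper open.
Joint ranges: [-2.81, 2.81], [-0.39, 2.02], [-1.27, 1.25], [0.06, 2.57], [-1.19, 4.33], [0.19, 2], [-2.82, 2.82]. Speed limits (rad/s): [1.89, 1.89, 2.39, 2.39, 3.01, 3.01, 3.01].

### API

Orientations are given as a unit quaternion [w, x, y, z].
In Python, from workcell import manip, cams gives the robot as it stands. The module is installed in compiled form; this text tells all that it offers.
- The arm moves only by the shell command python3 -m handwheel 'ROWS' [FORCE]. ROWS is JSON, a list of rows, each a list of 7 numbers: the turn, a rotation vector about the tool's x, y, z in rad, then the shift along the tool's x, y, z in mm, then the closure, from 0 (fully open) to 1 (shut). In form: [[wx, wy, wz, x, y, z, hand], ...]. A call has 1 to 5 rows; each row shifts and turns the commanded pose from where the row before left it, along the tool's axes as they then stand; what a row does not reach is not made up. A row lasts 1/10 s, in which the tool goes at most 50 mm and 8.59 degrees, less where a joint would pass 70% of its speed; a pose out of reach is approached as far as the arm can. A call is refused whole if a number of a shift passes 50 or a number of a turn 0.15, either way. A call with a gripper value outside its range is refused whole. The fingers move at their own pace and stop on an object; FORCE is the grip in N (left out, the last holds). Time passes only in rows, so rows that do not move let the fingers close. It gives the time, the measured TCP pose, the force, the opening and the grip force at its end, in the units of the state.
- manip.observe(): the state, without advancing time (a new reading comes with each control period).
- cams.read_camera(name): name is "scene" or "side" or "wrist"; returns a dict with "frame" (480x640x3 uint8, red, green, blue), "range_z" (480x640 float32, mm along the optical axis (not along the pixel's ray), 0 where there is no reading), "vfov" (degrees; the focal length in pixels is half the picture's height over the tangent of half this angle, whatever the lens; pixels are square), "cx", "cy" (the principal point, pixels), "rvec" (rotation vector, rad) and "tvec" (3), from world to camera coordinates, as OpenCV has them. Camera axes: x right, y down, z forward; pixel columns grow to the right and rows downward; lengths in mm; the calibration is good to about 2 mm. The wrist camera is an equidistant fisheye: a pixel r from the principal point sees the ray r / f radians off the axis. A picture is of the moment at which its call begins.
- manip.finish_job(): hands the job in; it is judged then, once.
The state is a dict: "time_s": time; "qpos": joint angles; "joint_velocities": joint speeds; "joint_torque": joint torques, N m; "tcp_pos": TCP position; "eef_rot": TCP orientation; "wrist_force": force on the tool from outside, world axes, zero at the start; "wrist_torque": the same for the moment, N m; "grip_width": opening from 0.0 (shut) to 1.0 (fully open); "grip_force": force on a finger pad.
Only numpy, scipy, OpenCV 4.12 (cv2) and the standard library are available. Lean on these libraries where they do the work, as an engineer would, in place of code of your own. Each camera call takes 0.05 s, during which the arm holds its last target. There are 200 camera calls.

### The job

Pack the spares case: stand the short one of the two gearboxes upright on the case floor, in the free space beside the motor controller, and let go of it. Then lay the loose lid on the case so that it sits down flat on the rim all round, and let go. Leave the tall gearbox, which would stick out above the rim, where it stands.

Things in the scene. Friction and masses are not known exactly. Their poses are not given: they have to be found in the camera images.
- case: Open grey case, fixed: 200 (x) x 140 (y) x 80 mm high, walls and floor 5 mm. Origin: centre of underside, on the bench. x axis points away from the robot, turned up to 15 degrees. A black finned motor controller, top 50 mm above the bench, already fills x = 25 to 90, y = -45 to 45 mm (far end). Free floor: x = -95 to 25, y = -65 to 65 mm, centre x = -35, y = 0, height 5 mm.
- lid: Loose grey lid, 0.17-0.35 kg, right way up on the bench, left. Plate 230 (x) x 170 (y) x 4 mm; under it a 160 x 100 x 6 mm pad that enters the case with 15 mm play each side. Black upright grip on top, central: 90 mm along x, 16 mm thick (y), 10 to 50 mm above origin. Origin: centre of pad's underside. Seated: origin 74 mm above the case's, x axes parallel; contents up to 69 mm fit.
- short_gearbox: The short gearbox, 0.2-0.42 kg, upright on the bench to the robot's right, nearer or farther than the tall one: square aluminium block 44 x 44 mm (sides along its x and y), 44 mm high, one dark seam round it; round boss (26 mm) and steel shaft on top bring it to 58 mm. Origin: centre of underside, z up along the shaft.
- tall_gearbox: The tall gearbox, not to be packed: the same 44 x 44 mm block but 80 mm high, with three dark seams, 94 mm with boss and shaft. Origin: centre of underside. Upright on the bench to the robot's right, at least 110 mm from the short one, centre to centre.
Mind the look-alikes: they are no part of the job. Leave any pink look-alike of the short_gearbox alone.

How it is judged:
By the outcome, as a careful person would: the job done as asked, in the order asked, and still so for the second after the job is handed in, with the robot touching nothing.
It also fails if it takes over 58 s, if anything falls off the work surface, if the arm or the gripper's body presses on something with over 40 N, if the wrist force passes 120 N, or if a joint passes its speed limit or range.

## Working session

There is one attempt and no reset: what is moved stays moved. The work goes in short steps, Python scripts to look and compute and a shell command to move; the robot and the scene stay as the last step left them, time stands still between calls to the robot, and variables do not carry over. Pictures are saved under pics/ and viewed, at most 10 in all, crops included, and the job is handed in when it is done.

```bash
mkdir -p pics
cat > h.py <<'E'
import numpy as np,cv2
from workcell import manip,cams
def snap(n,tag):
    c=cams.read_camera(n);cv2.imwrite(f'pics/{tag}.png',c['frame'][:,:,::-1]);np.savez(f'{tag}.npz',**c);return c
def cloud(c):
    f=240/np.tan(np.radians(float(c['vfov'])/2));v,u=np.mgrid[:480,:640];Z=c['range_z']
    P=np.stack([(u-c['cx'])*Z/f,(v-c['cy'])*Z/f,Z],-1)
    R=cv2.Rodrigues(np.array(c['rvec'],float))[0]
    W=(P-np.array(c['tvec']).ravel())@R
    W[Z==0]=np.nan
    return W
E
python3 - <<'E'
from h import *
import cv2
a=snap('scene','s1');b=snap('side','d1')
for c in(a,b):
    R=cv2.Rodrigues(np.array(c['rvec'],float))[0];print(-R.T@np.array(c['tvec']).ravel(),R[2],c['vfov'])
s=manip.observe();print(s['time_s'],s['tcp_pos'],s['eef_rot'],s['wrist_force'])
E
```

```text
[1204.61498094  -38.35612233  962.53276356] [-0.62261798  0.04441098 -0.78126469] 48.42637983375598
[335.36640487 847.68137455 610.51469371] [ 0.12211123 -0.82773955 -0.5476642 ] 56.148672377718235
0.1 [ 196.36974908 -592.97041337  177.42832802] [-5.00010441e-04  9.87243071e-01  1.59219521e-01 -1.11861113e-04] [-0.57071921  0.40561309 -0.90063904]
```

View pics/s1.png

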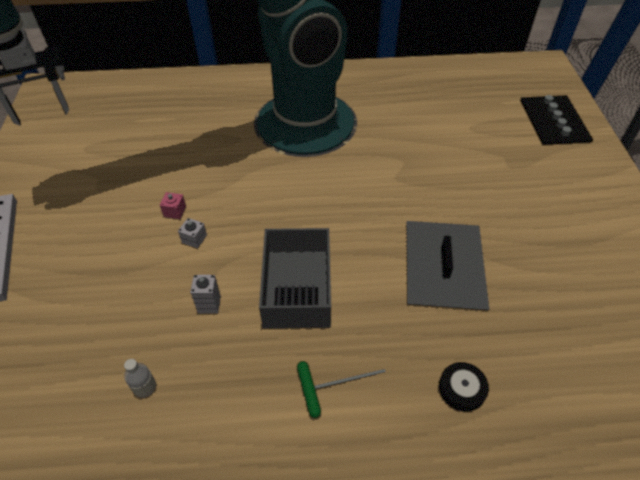

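View pics/d1.png

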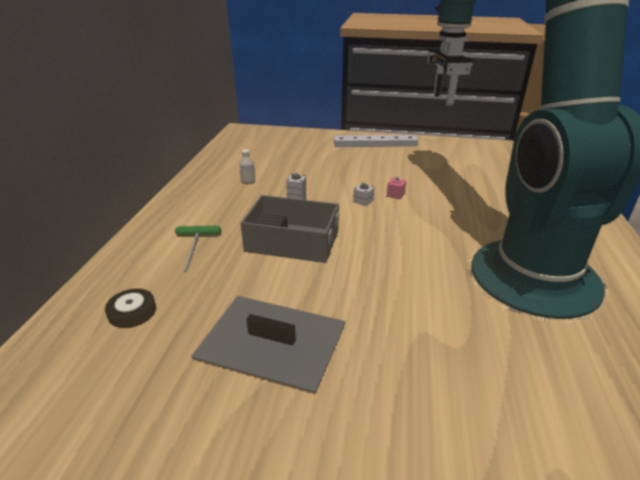

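The scene view shows the short gearbox at (193,233), with the pink look-alike at (173,206) and the tall gearbox at (206,293). The case is at (297,278) and the lid at (446,264) with its grip at (447,257). The side view agrees.

```bash
python3 - <<'E'
from h import *
c=dict(np.load('s1.npz'));W=cloud(c)
def rep(n,u0,u1,v0,v1,z0,z1):
    w=W[v0:v1,u0:u1].reshape(-1,3);w=w[(w[:,2]>z0)&(w[:,2]<z1)]
    if len(w)<5: print(n,len(w));return
    r=cv2.minAreaRect(w[:,:2].astype(np.float32));print(n,len(w),w.mean(0).round(1),'rect',np.round(r[0],1),np.round(r[1],1),round(r[2],1),w[:,2].min().round(1),w[:,2].max().round(1))
rep('short top',176,210,217,250,36,50)
rep('short all',176,210,217,250,8,70)
rep('pink top',158,188,190,220,36,50)
rep('tall top',188,224,270,318,72,88)
rep('case rim',255,338,222,332,76,84)
rep('contr',255,338,280,310,40,60)
rep('lid plate',400,492,215,312,6,14)
rep('lid grip',430,465,230,285,44,56)
rep('lid all',430,465,230,285,20,56)
print(W[200:240:20,360])
E
python3 - <<'E'
import cv2
a=cv2.imread('pics/s1.png')[180:320,150:350]
cv2.imwrite('pics/s1c.png',cv2.resize(a,(800,560),interpolation=cv2.INTER_CUBIC))
E
```

```text
short top 306 [ 411.6 -278.6   43.5] rect [ 407.1 -280.3] [46.1 47.5] 63.2 36.1 49.8
short all 557 [ 415.  -277.7   35.6] rect [ 393. -298.] [103.   51.7] 50.7 8.1 59.3
pink top 274 [ 323.2 -331.3   43.7] rect [ 340.5 -327.8] [101.6  55.7] 11.8 36.3 49.8
tall top 422 [ 592.8 -233.9   80. ] rect [ 589.9 -234.9] [44.7 46.2] 85.2 72.1 87.9
case rim 774 [569.2 -48.2  79.1] rect [559.9 -47.8] [140.1 204.3] 86.4 76.0 84.0
contr 525 [609.4 -54.3  46.4] rect [608.4 -51.2] [130.4  65.3] 86.1 40.0 59.8
lid plate 5535 [533.1 280.2   8.8] rect [525. 282.] [170.5 235. ] 80.6 6.0 13.9
lid grip 246 [527.2 281.1  48.2] rect [526.6 281.4] [15.9 90.9] 80.5 44.2 54.4
lid all 371 [531.6 278.9  43. ] rect [526.7 281.4] [16.5 91.2] 81.0 20.3 54.4
[[315.92568519 116.76983768   0.95426035]
 [376.88272642 109.69591287  -3.26006084]]
```

View pics/s1c.png

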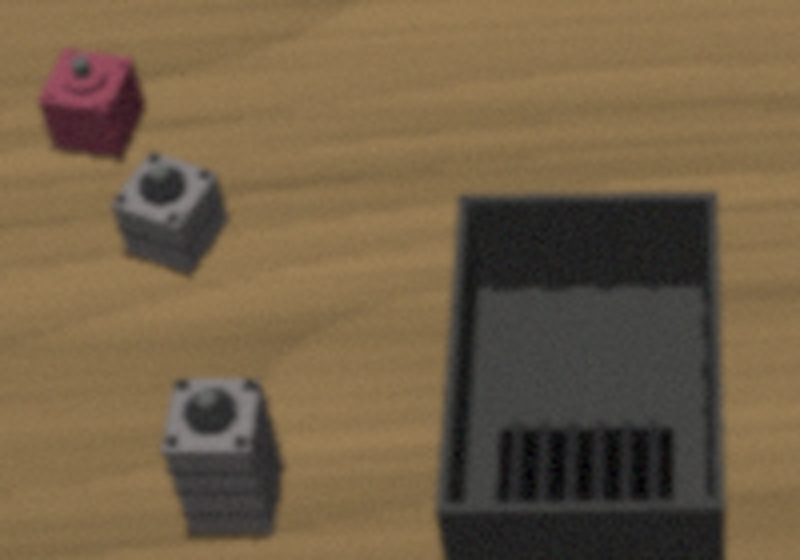

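The crop shows the short gearbox with one seam at (170,215), turned about 25°. The tall one has three seams at (215,460), and the free half of the case is at the top of the picture. The measured sizes match the given ones (46x47, 140x204, 170x235 and 16x91 mm). I'll move over the short gearbox first.

```bash
cat >> h.py <<'E'
from scipy.spatial.transform import Rotation as Ro
def togo(p,th):
    s=manip.observe();q=np.array(s['eef_rot']);R=Ro.from_quat(q[[1,2,3,0]])
    T=Ro.from_matrix(np.array([[np.cos(t:=np.radians(th)),np.sin(t),0],[np.sin(t),-np.cos(t),0],[0,0,-1]]).T.T)
    print('t',round(s['time_s'],2),'tcp',np.round(s['tcp_pos'],1),'shift',(R.inv().apply(np.array(p)-s['tcp_pos'])).round(1),'turn',(R.inv()*T).as_rotvec().round(3),'w',round(s['grip_width'],3),'gf',round(s['grip_force'],1),'F',np.round(s['wrist_force'],1),'q',np.round(s['qpos'],2))
E
python3 -m handwheel '[[0,0,0,37.3,-28.9,0,0.1],[0,0,0,37.3,-28.9,0,0.2],[0,0,0,37.3,-28.9,0,0.2],[0,0,0,37.3,-28.9,0,0.2],[0,0,0,37.3,-28.9,0,0.2]]'
python3 -m handwheel '[[0,0,0,37.3,-28.9,0,0.2],[0,0,0,37.3,-28.9,0,0.2],[0,0,0,37.3,-28.9,0,0.2],[0,0,0.132,0,0,0,0.2],[0,0,0.132,0,0,0,0.2]]'
python3 -m handwheel '[[0,0,0.132,0,0,0,0.2],[0,0,0.132,0,0,0,0.2],[0,0,0.132,0,0,0,0.2],[0,0,0.132,0,0,0,0.2],[0,0,0,0,0,0,0.2]]'
python3 -c "
from h import *
togo([407,-280,177],-27)
c=snap('wrist','w1');R=cv2.Rodrigues(np.array(c['rvec'],float))[0];print(-R.T@np.array(c['tvec']).ravel(),R.round(2),c['vfov'])"
```

```text
time_s: 0.6
tcp_pos: [328.7, -395.7, 177.8]
eef_rot: [-0.0, 0.987, 0.159, -0.0]
wrist_force: [1.3, -0.5, -0.2]
grip_width: 0.8
grip_force: 0.0
time_s: 1.1
tcp_pos: [407.6, -278.7, 177.8]
eef_rot: [-0.0, 1.0, 0.027, -0.0]
wrist_force: [-0.7, 0.5, -0.0]
grip_width: 0.801
grip_force: 0.0
time_s: 1.6
tcp_pos: [406.9, -279.9, 177.7]
eef_rot: [-0.0, 0.972, -0.235, -0.0]
wrist_force: [-0.6, 0.5, -0.5]
grip_width: 0.8
grip_force: 0.0
t 1.6 tcp [ 406.9 -279.9  177.7] shift [0.1 0.  0.7] turn [ 0.     0.001 -0.003] w 0.8 gf 0.0 F [-0.6  0.5 -0.5] q [ 0.66  0.19 -0.13  1.93  0.03  1.03 -1.53]
[ 469.34365161 -312.31344069  383.5780065 ] [[-0.46 -0.89  0.  ]
 [-0.86  0.44  0.25]
 [-0.22  0.11 -0.97]] 65.70646984690485
```

View pics/w1.png

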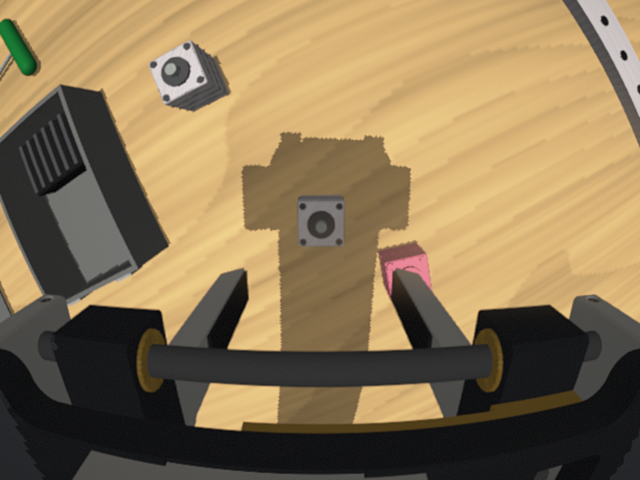

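The gearbox sits centred between the fingers at (321,222) and square to them, and the pink one at (405,268) is clear of the right finger path. I'll check the fore-aft position from the wrist calibration.

Run:
```python
from h import *
c=dict(np.load('w1.npz'));f=240/np.tan(np.radians(float(c['vfov'])/2))
R=cv2.Rodrigues(np.array(c['rvec'],float))[0];t=np.array(c['tvec']).ravel();C=-R.T@t
for u,v in[(303,207),(340,206),(303,241),(340,240),(321,223)]:
    x,y=u-c['cx'],v-c['cy'];r=np.hypot(x,y);a=r/f;d=R.T@np.array([np.sin(a)*x/r,np.sin(a)*y/r,np.cos(a)])
    z=44;print((C+d*(z-C[2])/d[2]).round(1))
```

```text
[ 425.7 -272.9   44. ]
[ 410.8 -303.8   44. ]
[ 396.9 -257.8   44. ]
[ 381.7 -289.3   44. ]
[ 404.5 -280.8   44. ]
```

```bash
python3 -m handwheel '[[0,0,0,-2,1,40,0.2],[0,0,0,0,0,40,0.2],[0,0,0,0,0,40,0.2],[0,0,0,0,0,30,0.2],[0,0,0,0,0,19,0.2]]' 30
python3 -m handwheel '[[0,0,0,0,0,0,0.5],[0,0,0,0,0,0,0.8],[0,0,0,0,0,0,0.8],[0,0,0,0,0,0,0.8],[0,0,0,0,0,0,0.8]]' 30
python3 -m handwheel '[[0,0,0,0,0,0,0.8],[0,0,0,0,0,-5,0.8],[0,0,0,0,0,-20,0.8],[0,0,0,0,0,-30,0.8],[0,0,0,0,0,-40,0.8]]'
python3 -m handwheel '[[0,0,0,0,0,-40,0.8],[0,0,0,0,0,-20,0.8],[0,0,0,0,0,0,0.8],[0,0,0,0,0,0,0.8]]'
python3 -c "
from h import *
t=np.radians(-3.6);togo([560-35*np.cos(t),-48-35*np.sin(t),162],-3.6)"
```

```text
time_s: 2.15
tcp_pos: [403.8, -279.3, 6.7]
eef_rot: [-0.001, 0.973, -0.232, -0.001]
wrist_force: [0.6, 0.3, 0.3]
grip_width: 0.8
grip_force: 0.0
time_s: 2.65
tcp_pos: [405.4, -280.4, 9.9]
eef_rot: [0.0, 0.972, -0.234, 0.001]
wrist_force: [-2.1, 0.8, 9.5]
grip_width: 0.461
grip_force: 30.0
time_s: 3.15
tcp_pos: [403.8, -279.3, 104.4]
eef_rot: [-0.0, 0.972, -0.234, -0.001]
wrist_force: [0.5, 0.1, -2.1]
grip_width: 0.464
grip_force: 30.0
time_s: 3.55
tcp_pos: [404.5, -279.8, 163.6]
eef_rot: [0.0, 0.972, -0.234, -0.0]
wrist_force: [-0.0, 0.6, -3.4]
grip_width: 0.459
grip_force: 30.0
t 3.55 tcp [ 404.5 -279.8  163.6] shift [   0.9 -263.3    1.6] turn [ 0.     0.    -0.409] w 0.459 gf 30.0 F [-0.   0.6 -3.4] q [ 0.66  0.2  -0.13  1.95  0.03  1.   -1.53]
```

```bash
python3 -m handwheel '[[0,0,0,0,-30,0,0.8],[0,0,0,0,-45,0,0.8],[0,0,0,0,-45,0,0.8],[0,0,0,0,-45,0,0.8],[0,0,0,0,-45,0,0.8]]'
python3 -m handwheel '[[0,0,0,0,-35,0,0.8],[0,0,0,1,-18,0,0.8],[0,0,-0.136,0,0,0,0.8],[0,0,-0.136,0,0,0,0.8],[0,0,-0.137,0,0,0,0.8]]'
python3 -m handwheel '[[0,0,0,0,0,0,0.8],[0,0,0,0,0,0,0.8]]'
python3 -c "
from h import *
t=np.radians(-3.6);togo([560-35*np.cos(t),-48-35*np.sin(t),14],-3.6)
snap('wrist','w2')"
```

```text
time_s: 4.05
tcp_pos: [499.9, -91.1, 162.4]
eef_rot: [-0.0, 0.972, -0.234, -0.001]
wrist_force: [0.6, -0.3, -2.4]
grip_width: 0.462
grip_force: 30.0
time_s: 4.55
tcp_pos: [524.4, -45.8, 162.1]
eef_rot: [-0.0, 1.0, -0.028, -0.001]
wrist_force: [0.6, -0.3, -3.2]
grip_width: 0.466
grip_force: 30.0
time_s: 4.75
tcp_pos: [524.8, -46.2, 162.9]
eef_rot: [-0.0, 0.999, -0.034, -0.001]
wrist_force: [-0.3, 0.4, -3.0]
grip_width: 0.462
grip_force: 30.0
t 4.75 tcp [524.8 -46.2 162.9] shift [  0.6  -0.4 148.9] turn [-0.     0.002 -0.005] w 0.462 gf 30.0 F [-0.3  0.4 -3. ] q [ 0.34  0.28 -0.37  1.86  0.12  1.02 -1.71]
```

View pics/w2.png

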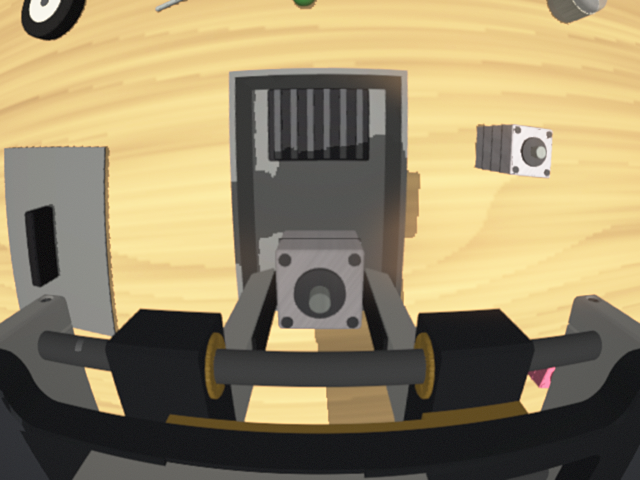

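The gearbox is held upright at (319,285), centred over the aligned case (its walls run at columns 232 and 407), with the controller ahead at (318,125). I'll lower it.

```bash
python3 -m handwheel '[[0,0,0,0,0,30,0.8],[0,0,0,0,0,40,0.8],[0,0,0,0,0,35,0.8],[0,0,0,0,0,25,0.8],[0,0,0,0,0,12,0.8]]'
python3 -m handwheel '[[0,0,0,0,0,0,0.8],[0,0,0,0,0,2,0.8],[0,0,0,0,0,2,0.8],[0,0,0,0,0,0,0.8]]'
python3 -c "
from h import *
togo([525,-46,14],-3.6)"
```

```text
time_s: 5.3
tcp_pos: [523.9, -46.0, 19.6]
eef_rot: [-0.0, 0.999, -0.033, -0.002]
wrist_force: [-0.1, 1.0, -2.4]
grip_width: 0.464
grip_force: 30.0
time_s: 5.7
tcp_pos: [525.8, -46.3, 18.7]
eef_rot: [0.0, 0.999, -0.032, 0.001]
wrist_force: [-0.5, -0.8, -3.1]
grip_width: 0.462
grip_force: 30.0
t 5.7 tcp [525.8 -46.3  18.7] shift [-0.8 -0.3  4.7] turn [ 0.    -0.001 -0.001] w 0.462 gf 30.0 F [-0.5 -0.8 -3.1] q [ 0.29  0.48 -0.32  1.97  0.22  0.72 -1.8 ]
```

```bash
python3 -m handwheel '[[0,0,0,0,0,1.5,0.8],[0,0,0,0,0,1,0.8],[0,0,0,0,0,0,0.8],[0,0,0,0,0,0,0.8]]'
python3 -m handwheel '[[0,0,0,0,0,1,0.8],[0,0,0,0,0,0.5,0.8],[0,0,0,0,0,0,0.8],[0,0,0,0,0,0,0.8]]'
```

```text
time_s: 6.1
tcp_pos: [525.4, -46.2, 15.5]
eef_rot: [-0.0, 1.0, -0.032, -0.0]
wrist_force: [-0.7, 0.0, -2.9]
grip_width: 0.463
grip_force: 30.0
time_s: 6.5
tcp_pos: [525.5, -46.2, 14.9]
eef_rot: [0.0, 1.0, -0.032, 0.0]
wrist_force: [-7.4, 0.4, 19.8]
grip_width: 0.463
grip_force: 30.0
```

It has touched down (+20 N), so I'll release it and rise.

```bash
python3 -m handwheel '[[0,0,0,0,0,-0.5,0.45],[0,0,0,0,0,0,0.3],[0,0,0,0,0,0,0.3],[0,0,0,0,0,0,0.3],[0,0,0,0,0,0,0.3]]'
python3 -m handwheel '[[0,0,0,0,0,-15,0.3],[0,0,0,0,0,-30,0.3],[0,0,0,0,0,-40,0.3],[0,0,0,0,0,-40,0.3],[0,0,0,0,0,-30,0.3]]'
python3 -c "
from h import *
togo([526.6,281.4,150],-9.4)
snap('wrist','w3')"
```

```text
time_s: 7.0
tcp_pos: [525.3, -46.2, 14.4]
eef_rot: [-0.0, 0.999, -0.032, -0.0]
wrist_force: [-0.7, 0.2, -0.0]
grip_width: 0.702
grip_force: 0.0
time_s: 7.5
tcp_pos: [525.7, -46.0, 173.1]
eef_rot: [0.0, 1.0, -0.031, 0.001]
wrist_force: [-0.5, 0.2, -0.6]
grip_width: 0.701
grip_force: 0.0
t 7.5 tcp [525.7 -46.  173.1] shift [ -19.8 -326.8   23. ] turn [-0.    -0.002  0.101] w 0.701 gf 0.0 F [-0.5  0.2 -0.6] q [ 0.35  0.27 -0.37  1.85  0.11  1.04 -1.71]
```

View pics/w3.png

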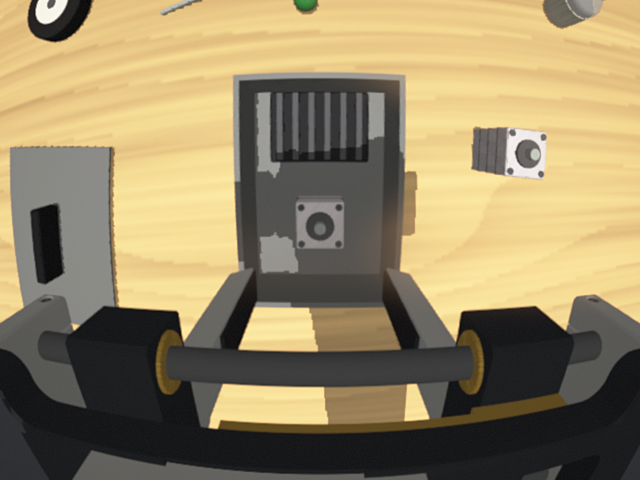

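The gearbox stands upright in the case at (320,222), clear of the controller and walls. Next the lid: move over the grip.

```bash
python3 -m handwheel '[[0,0,0,-2.8,-40,0,0.3],[0,0,0,-2.8,-46,0,0.3],[0,0,0,-2.8,-48,0,0.3],[0,0,0,-2.8,-48,0,0.3],[0,0,0,-2.8,-48,0,0.3]]'
python3 -m handwheel '[[0,0,0,-2.8,-48,0,0.3],[0,0,0,-3,-48.8,0,0.3],[0,0,0.101,0,0,0,0.3],[0,0,0,0,0,10,0.3],[0,0,0,0,0,0,0.3]]'
python3 -c "
from h import *
togo([526.6,281.4,17],-9.4)
snap('wrist','w4')"
```

```text
time_s: 8.05
tcp_pos: [525.6, 186.1, 170.5]
eef_rot: [-0.0, 0.999, -0.032, 0.0]
wrist_force: [0.5, 0.4, 0.5]
grip_width: 0.7
grip_force: 0.0
time_s: 8.55
tcp_pos: [525.8, 279.8, 158.4]
eef_rot: [0.001, 0.997, -0.081, -0.001]
wrist_force: [-0.8, -1.1, 0.7]
grip_width: 0.7
grip_force: 0.0
t 8.55 tcp [525.8 279.8 158.4] shift [  0.7  -1.9 141.4] turn [0.002 0.001 0.002] w 0.7 gf 0.0 F [-0.8 -1.1  0.7] q [-0.17  0.42 -0.48  1.7   0.22  1.08 -2.45]
```

View pics/w4.png

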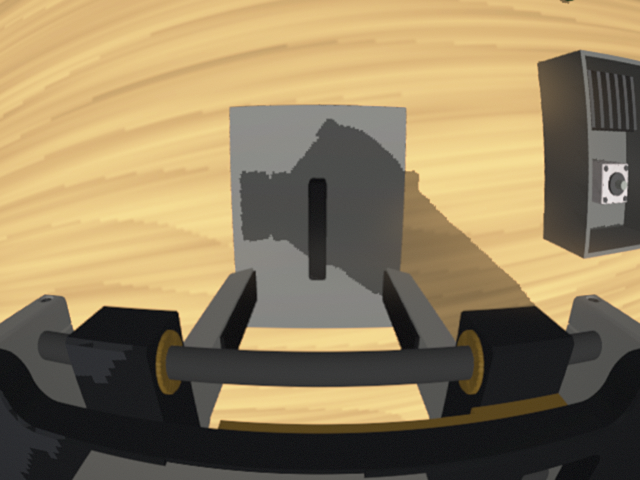

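The lid is square to the tool and its grip, at (317,229), lies midway between the fingers. I'll lower, grip and lift.

```bash
python3 -m handwheel '[[0,0,0,0.7,-1.9,35,0.3],[0,0,0,0,0,40,0.3],[0,0,0,0,0,35,0.3],[0,0,0,0,0,20,0.3],[0,0,0,0,0,11,0.3]]' 40
python3 -m handwheel '[[0,0,0,0,0,0,0.6],[0,0,0,0,0,0,0.9],[0,0,0,0,0,0,1],[0,0,0,0,0,0,1],[0,0,0,0,0,0,1]]' 40
python3 -m handwheel '[[0,0,0,0,0,0,1],[0,0,0,0,0,-10,1],[0,0,0,0,0,-25,1],[0,0,0,0,0,-35,1],[0,0,0,0,0,-35,1]]'
python3 -m handwheel '[[0,0,0,0,0,-25,1],[0,0,0,0,0,-10,1],[0,0,0,0,0,0,1],[0,0,0,0,0,0,1]]'
python3 -c "
from h import *
togo([560,-48,157],-3.6)"
```

```text
time_s: 9.1
tcp_pos: [526.9, 281.3, 16.9]
eef_rot: [0.001, 0.997, -0.082, -0.001]
wrist_force: [-0.3, -0.5, -0.3]
grip_width: 0.698
grip_force: 0.0
time_s: 9.6
tcp_pos: [527.6, 283.1, 19.1]
eef_rot: [-0.0, 0.997, -0.082, 0.0]
wrist_force: [0.8, 0.8, -0.7]
grip_width: 0.309
grip_force: 0.0
time_s: 10.1
tcp_pos: [526.9, 283.0, 125.3]
eef_rot: [-0.0, 0.997, -0.082, -0.0]
wrist_force: [-0.2, 0.1, -0.1]
grip_width: 0.005
grip_force: 0.0
time_s: 10.5
tcp_pos: [526.8, 282.6, 157.5]
eef_rot: [0.0, 0.997, -0.082, -0.0]
wrist_force: [1.2, 0.1, -0.3]
grip_width: 0.001
grip_force: 0.0
t 10.5 tcp [526.8 282.6 157.5] shift [ 86.8 320.7   0.6] turn [ 0.001  0.001 -0.101] w 0.001 gf 0.0 F [ 1.2  0.1 -0.3] q [-0.17  0.43 -0.48  1.69  0.22  1.08 -2.46]
```

I lifted before the fingers had closed, so they shut on air. I'll open and look again.

```bash
python3 -m handwheel '[[0,0,0,0,0,0,0.5],[0,0,0,0,0,0,0.4],[0,0,0,0,0,0,0.4],[0,0,0,0,0,0,0.4],[0,0,0,0,0,0,0.4]]' 40
python3 -m handwheel '[[0,0,0,0,0,0,0.4],[0,0,0,0,0,0,0.4],[0,0,0,0,0,0,0.4]]'
python3 -c "
from h import *
togo([526.6,281.4,17],-9.4)
snap('wrist','w5')"
```

```text
time_s: 11.0
tcp_pos: [527.2, 283.0, 158.3]
eef_rot: [-0.0, 0.997, -0.082, -0.0]
wrist_force: [-0.5, -1.1, 0.1]
grip_width: 0.396
grip_force: 0.0
time_s: 11.3
tcp_pos: [527.2, 283.0, 158.5]
eef_rot: [-0.0, 0.997, -0.082, 0.0]
wrist_force: [0.4, 0.5, 0.7]
grip_width: 0.597
grip_force: 0.0
t 11.3 tcp [527.2 283.  158.5] shift [ -0.4   1.6 141.5] turn [-0. -0. -0.] w 0.597 gf 0.0 F [0.4 0.5 0.7] q [-0.17  0.43 -0.48  1.69  0.22  1.08 -2.46]
```

View pics/w5.png

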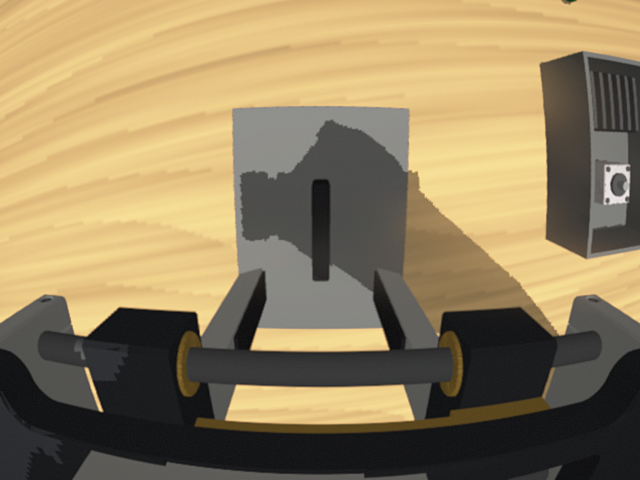

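The lid is undisturbed, with its grip at (320,230) midway between the fingers. I'll go down again and wait for the grip force this time.

```bash
python3 -m handwheel '[[0,0,0,0,0,35,0.4],[0,0,0,0,0,40,0.4],[0,0,0,0,0,35,0.4],[0,0,0,0,0,20,0.4],[0,0,0,0,0,11,0.4]]' 40
python3 -m handwheel '[[0,0,0,0,0,0,0.6],[0,0,0,0,0,0,0.9],[0,0,0,0,0,0,1],[0,0,0,0,0,0,1],[0,0,0,0,0,0,1]]' 40
python3 -m handwheel '[[0,0,0,0,0,0,1],[0,0,0,0,0,0,1],[0,0,0,0,0,0,1],[0,0,0,0,0,0,1],[0,0,0,0,0,0,1]]'
```

```text
time_s: 11.85
tcp_pos: [526.4, 282.5, 15.6]
eef_rot: [0.001, 0.997, -0.082, -0.001]
wrist_force: [-0.3, -0.4, -0.1]
grip_width: 0.598
grip_force: 0.0
time_s: 12.35
tcp_pos: [527.6, 283.1, 18.1]
eef_rot: [-0.0, 0.997, -0.082, 0.0]
wrist_force: [-0.0, 0.4, -0.2]
grip_width: 0.21
grip_force: 0.0
time_s: 12.85
tcp_pos: [527.5, 282.9, 17.9]
eef_rot: [-0.0, 0.997, -0.082, 0.0]
wrist_force: [-0.3, -2.6, 5.7]
grip_width: 0.162
grip_force: 40.0
```

```bash
python3 -m handwheel '[[0,0,0,0,0,-5,1],[0,0,0,0,0,-20,1],[0,0,0,0,0,-30,1],[0,0,0,0,0,-35,1],[0,0,0,0,0,-25,1]]'
python3 -m handwheel '[[0,0,0,0,0,-15,1],[0,0,0,0,0,0,1],[0,0,0,0,0,0,1]]'
python3 -c "
from h import *
togo([560,-48,147],-3.6)"
```

```text
time_s: 13.35
tcp_pos: [527.3, 283.2, 134.7]
eef_rot: [-0.0, 0.997, -0.082, 0.0]
wrist_force: [0.8, 1.1, -3.9]
grip_width: 0.158
grip_force: 40.0
time_s: 13.65
tcp_pos: [526.8, 282.6, 146.4]
eef_rot: [0.0, 0.997, -0.082, -0.0]
wrist_force: [-0.2, 0.8, -3.1]
grip_width: 0.161
grip_force: 40.0
t 13.65 tcp [526.8 282.6 146.4] shift [ 86.8 320.7  -0.4] turn [ 0.001  0.001 -0.102] w 0.161 gf 40.0 F [-0.2  0.8 -3.1] q [-0.18  0.44 -0.48  1.7   0.23  1.06 -2.47]
```

```bash
python3 -m handwheel '[[0,0,0,5,20,0,1],[0,0,0,10,37,0,1],[0,0,0,12,44,0,1],[0,0,0,12,44,0,1],[0,0,0,12,44,0,1]]'
python3 -m handwheel '[[0,0,0,12,44,0,1],[0,0,0,12,44,0,1],[0,0,0,8,30,0,1],[0,0,0,4,14,0,1],[0,0,-0.1,0,0,0,1]]'
python3 -m handwheel '[[0,0,0,0,0,0,1],[0,0,0,0,0,0,1]]'
python3 -c "
from h import *
togo([560,-48,92],-3.6)
snap('scene','s2');W=cloud(dict(np.load('s2.npz')));
def rep(z0,z1):
    w=W[150:345,220:345].reshape(-1,3);w=w[(w[:,2]>z0)&(w[:,2]<z1)];r=cv2.minAreaRect(w[:,:2].astype(np.float32));print(len(w),w.mean(0),r)
rep(120,160)"
```

```text
time_s: 14.15
tcp_pos: [545.7, 86.2, 145.8]
eef_rot: [0.0, 0.997, -0.082, -0.001]
wrist_force: [0.8, -0.1, -2.8]
grip_width: 0.166
grip_force: 40.0
time_s: 14.65
tcp_pos: [559.9, -50.2, 145.9]
eef_rot: [0.0, 0.999, -0.033, -0.001]
wrist_force: [-0.4, 0.5, -3.3]
grip_width: 0.162
grip_force: 40.0
time_s: 14.85
tcp_pos: [560.2, -47.0, 146.6]
eef_rot: [-0.0, 0.999, -0.033, -0.001]
wrist_force: [-0.0, 1.3, -4.1]
grip_width: 0.159
grip_force: 40.0
t 14.85 tcp [560.2 -47.  146.6] shift [-0.   1.  54.6] turn [-0.001  0.001 -0.003] w 0.159 gf 40.0 F [-0.   1.3 -4.1] q [ 0.35  0.37 -0.4   1.79  0.16  1.02 -1.75]
6800 [580.33650401 -47.77074847 138.00459564] ((557.0358276367188, -46.67353820800781), (170.08934020996094, 232.82962036132812), 86.24394989013672)
```

View pics/s2.png

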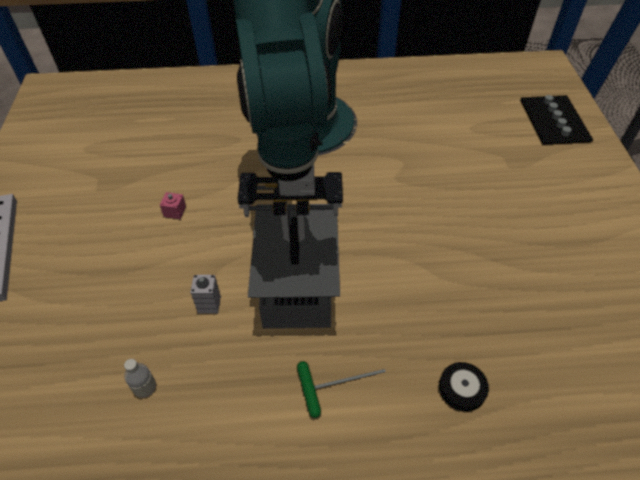

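The held lid at (295,250) is level, with its centre measured at (557,-47) and yaw -3.8°, against the case at (560,-48) and -3.6°. I'll lower it gently.

```bash
python3 -m handwheel '[[0,0,0,1.5,1,15,1],[0,0,0,0,0,17,1],[0,0,0,0,0,10,1],[0,0,0,0,0,6,1],[0,0,0,0,0,2,1]]'
python3 -m handwheel '[[0,0,0,0,0,1.5,1],[0,0,0,0,0,1,1],[0,0,0,0,0,0,1],[0,0,0,0,0,0,1]]'
python3 -c "
from h import *
togo([560,-48,92],-3.6)"
```

```text
time_s: 15.4
tcp_pos: [561.7, -48.9, 96.6]
eef_rot: [-0.0, 0.999, -0.032, -0.0]
wrist_force: [-0.4, 0.0, -2.1]
grip_width: 0.161
grip_force: 40.0
time_s: 15.8
tcp_pos: [562.2, -49.1, 95.3]
eef_rot: [0.0, 0.999, -0.032, 0.0]
wrist_force: [-0.0, -0.1, -3.8]
grip_width: 0.164
grip_force: 40.0
t 15.8 tcp [562.2 -49.1  95.3] shift [-2.2 -1.   3.3] turn [ 0.    -0.    -0.002] w 0.164 gf 40.0 F [-0.  -0.1 -3.8] q [ 0.34  0.43 -0.38  1.83  0.2   0.91 -1.77]
```

```bash
python3 -m handwheel '[[0,0,0,0,0,1,1],[0,0,0,0,0,1,1],[0,0,0,0,0,0,1],[0,0,0,0,0,0,1]]'
python3 -m handwheel '[[0,0,0,0,0,1,1],[0,0,0,0,0,0.5,1],[0,0,0,0,0,0,1],[0,0,0,0,0,0,1]]'
```

```text
time_s: 16.2
tcp_pos: [562.0, -49.1, 92.9]
eef_rot: [-0.0, 0.999, -0.032, -0.0]
wrist_force: [-0.9, 0.1, -2.5]
grip_width: 0.159
grip_force: 40.0
time_s: 16.6
tcp_pos: [562.1, -49.1, 91.9]
eef_rot: [0.0, 0.999, -0.032, 0.0]
wrist_force: [-3.3, 0.7, 6.8]
grip_width: 0.164
grip_force: 40.0
```

Contact. I'll release slowly, then rise and check.

```bash
python3 -m handwheel '[[0,0,0,0,0,0.3,1],[0,0,0,0,0,0,0.8],[0,0,0,0,0,0,0.6],[0,0,0,0,0,0,0.5],[0,0,0,0,0,0,0.5]]'
python3 -m handwheel '[[0,0,0,0,0,0,0.5],[0,0,0,0,0,0,0.5],[0,0,0,0,0,-10,0.5],[0,0,0,0,0,-30,0.5],[0,0,0,0,0,-40,0.5]]'
python3 -m handwheel '[[0,0,0,0,0,-40,0.5],[0,0,0,-40,0,-30,0.5],[0,0,0,-45,0,0,0.5],[0,0,0,-40,0,0,0.5],[0,0,0,0,0,0,0.5]]'
python3 - <<'E'
from h import *
togo([560,-48,92],-3.6)
W=cloud(snap('scene','s3'));d=cloud(snap('side','d3'))
w=W[200:345,240:350].reshape(-1,3);w=w[(w[:,2]>76)&(w[:,2]<94)];r=cv2.minAreaRect(w[:,:2].astype(np.float32));print(len(w),w.mean(0),r)
print('plane a,b,c',np.linalg.lstsq(np.c_[w[:,:2]-w[:,:2].mean(0),np.ones(len(w))],w[:,2],rcond=None)[0])
a=cv2.imread('pics/s3.png')[150:350,200:400];b=cv2.imread('pics/d3.png')[150:350,200:400]
cv2.imwrite('pics/f.png',cv2.resize(np.hstack([a,b]),(800,400),interpolation=cv2.INTER_CUBIC))
E
```

```text
time_s: 17.1
tcp_pos: [562.0, -49.1, 91.1]
eef_rot: [-0.0, 0.999, -0.032, -0.0]
wrist_force: [-0.5, 0.2, 0.2]
grip_width: 0.418
grip_force: 0.0
time_s: 17.6
tcp_pos: [561.1, -48.9, 171.5]
eef_rot: [-0.0, 0.999, -0.032, -0.001]
wrist_force: [0.6, -0.6, 0.1]
grip_width: 0.502
grip_force: 0.0
time_s: 18.1
tcp_pos: [434.0, -41.0, 242.3]
eef_rot: [0.001, 0.999, -0.032, 0.0]
wrist_force: [0.7, 0.3, 0.6]
grip_width: 0.504
grip_force: 0.0
t 18.1 tcp [434.  -41.  242.3] shift [126.   -1.4 150.4] turn [ 0.002 -0.001 -0.002] w 0.504 gf 0.0 F [0.7 0.3 0.6] q [ 0.44  0.02 -0.42  1.96  0.01  1.16 -1.62]
7284 [568.71638356 -49.3045446   83.21208864] ((558.663818359375, -48.770904541015625), (170.11912536621094, 234.26324462890625), 86.31886291503906)
plane a,b,c [ 6.67720937e-04 -1.60931936e-03  8.32120886e+01]
```

View pics/f.png

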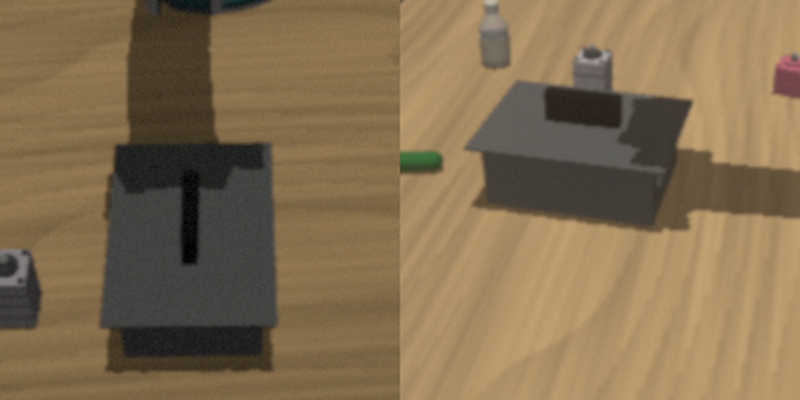

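The lid (grip at (190,215) in the left half of the picture) lies flat on the rim: its top is at 83–84 mm, its tilt under 0.1° from the case's level, and it is centred. The tall gearbox hasn't moved and the robot is clear.

```bash
python3 -c "
from h import *
print(manip.finish_job())"
```

```text
the job is handed in; nothing more can be done
None
```

The short gearbox stands upright in the case beside the motor controller, the lid sits flat on the rim, and the tall gearbox was left where it stood; the job was handed in at about 18 s of the 58 s allowed, after the lid's first grasp closed on air and had to be repeated.

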